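# Roll a bearing sleeve up the gauging ramp and hold it on the stop

### The arm

A 6-joint arm with a two-finger parallel gripper is mounted at the origin on the work surface. World frame = base frame: x ahead of the robot, y to its left, z up, the work surface at z = 0. Lengths are in m, angles in rad, forces in N, time in s.
With the tool pointing down it reaches from about 0.35 to 0.85 m from the base axis. Payload 8.1 kg.
Tool frame: the origin (TCP) lies midway between the tips of the shut fingers; the grasp point (between the pads) lies 19 mm behind it; z points along the fingers, y is the direction in which the jaws open and shut (so a half turn about z gives the same grasp; the last joint's range is limited). The gripper opens to 93 mm and grips with 3 to 60 N. Pads are 15 mm wide; open, the fingers measure 128 mm over their backs; the gripper's body (75 mm by 188 mm) begins 65 mm behind the grasp point.
Start: joints at [1.165, 0.13, 1.488, -0, 1.523, -0.085], TCP at [0.189, 0.569, 0.219] pointing down, gripper open.
Joint ranges: [-2.96, 2.96], [-0.89, 2.26], [0.02, 2.5], [-1.34, 4.48], [0, 2.73], [-2.66, 2.66]. Speed limits (rad/s): [2.39, 2.39, 2.79, 3.14, 3.14, 3.14].

### API

Orientations are given as a rotation vector (axis times angle).
In Python, from plant import robot, optics, ticket gives the robot as it stands.
- The arm moves only by the tool send_rows, never from a script. Its argument "targets" is a list of rows, each a list of 3 entries, a list of its own where there are three numbers: the opening, from -1 (shut) to 1 (fully open), then the shift along the tool's x, y, z in mm, then the turn about the tool's z in rad. A call has 1 to 12 rows; each row shifts and turns the commanded pose from where the row before left it, along the tool's axes as they then stand; what a row does not reach is not made up. A row lasts 1/10 s, in which the tool goes at most 50 mm and 8.59 degrees, less where a joint would pass 70% of its speed; a pose out of reach is approached as far as the arm can. A call with a gripper value outside its range is refused whole. The fingers move at their own pace and stop on an object; "newtons" is the grip in N (left out, the last holds). Time passes only in rows, so rows that do not move let the fingers close. It gives the time, the measured TCP pose, the force and the opening at its end, in the units of the state.
- robot.read_state(): the state, without advancing time (a new reading comes with each control period).
- optics.read_camera(name): name is "scene" or "top" or "wrist"; returns a dict with "color" (420x560x3 uint8, red, green, blue), "K" (3x3 intrinsics, pixels), "k1" (the pictures are not rectified: a ray, as slopes to the right and down, at radius r is drawn at 1 + k1 r^2 times it, then the intrinsics apply), "position" and "orientation" of the camera in the world. Camera axes: x right, y up, looking along -z (the intrinsics and any distortion apply to the point x, -y, -z); pixel columns grow to the right and rows downward; lengths in m; the calibration is good to about 2 mm. A picture is of the moment at which its call begins. There is no depth.
- ticket.close_job(): hands the job in, once; it reports no verdict.
Trained networks look in the newest picture that a camera, given by its name, has taken for a name from the list of things; names that differ only in an ending like _2 or _b are one class to them, and where a whole thing is asked for, a point or a joint stands for the part that bears it (a point fixed in the world has none). Each returns a list of dicts, best first, with "confidence" (0 to 1); they miss things now and then, are a little off and sometimes report something else, mostly with a low value. They report only what shows in the picture. A call takes as long as a camera call. They do not tell look-alikes from the thing itself.
- optics.cut_out(camera, name): "region" (420x560 bool, what is visible of it) and "point" ([column, row] in pixels, amid what is visible of it).
The state is a dict: "t": time; "q": joint angles; "dq": joint speeds; "joint_torque": joint torques, N m; "tool_pos": TCP position; "orientation": TCP orientation; "force": force on the tool from outside, world axes, zero at the start; "wrist_torque": the same for the moment, N m; "opening": finger opening in m.
Only numpy, scipy, OpenCV 4.12 (cv2) and the standard library are available. Lean on these libraries where they do the work, as an engineer would, in place of code of your own. Each camera call takes 0.05 s, during which the arm holds its last target.

### The job

Two bronze bearing sleeves lie at the foot of the two-lane ramp: with the fingertips behind it, push the longer sleeve slowly and steadily up its lane until it is fully against the stop plate at the top, keeping behind it all the way so that it never rolls back or runs loose. Do not grip or lift it; leave the shorter sleeve and everything else on the bench where they are. The program finishes while still holding the sleeve against the stop with the fingers.

Things in the scene. Friction and masses are not known exactly. Their poses are not given: they have to be found in the camera images.
- bed: Two-lane aluminium ramp bed, 246 x 152 mm, fixed, sloping up at 8 degrees. Origin: on the sloping surface, midway between the lanes, at the uphill face of the foot bars, 24 mm above the bench. x points up the slope, y to the left looking uphill, z square to the slope. Lane centres at y = +36 and -36 mm, lanes 62 mm wide; guide rails 12 mm high. Bed starts at x = -26 mm.
- foot (a point): Point on the bed's surface at the foot of the ramp, same place and axes as the bed's origin: from here a bar 7 mm high and 10 mm thick lies downhill across each lane's foot (bed x = -10 to 0 mm); the sleeves rest against it, rising slope ahead.
- stop: Stop plate across the top of both lanes: dark steel, 34 mm high, 152 mm wide, 14 mm thick, fixed. Origin: foot of its downhill face, midway between the lanes, at bed x = 200 mm; axes as the bed's. A sleeve fully against it has its centre 25 mm downhill of it (bed x = 175 mm, z = 25 mm).
- long_sleeve: The longer bearing sleeve: plain oiled bronze cylinder 50 mm in diameter, 56 mm long, a round dark bore mark on each end, about 0.45 kg, slippery, rolls freely. Starts in either lane, at rest on the slope against the foot bar (centre at bed x = 17 mm, z = 25 mm). Origin: its centre. Its y axis is the cylinder's axis, across the lane; its x and z axes turn as it rolls.
- short_sleeve: The shorter bearing sleeve: same bronze and same 50 mm diameter, only 30 mm long, at rest against the foot bar of the other lane. Origin: its centre; y along its axis. To be left alone.
- screwdriver: Screwdriver with orange handle, about 200 mm long, lying beside the ramp (right side looking uphill), along its x axis. Leave alone.
- wrench: Steel wrench, lying beside the ramp (left side looking uphill), along its x axis. Leave alone.
- race: Dark steel bearing race, a ring 56 mm across and 16 mm high, lying flat on the bench behind the ramp's foot. Origin: centre of its underside. Leave alone.
- gear_shaft: Dark steel shaft, 120 mm tall, standing on its 80 mm wide round flange. Origin: centre of its underside. Leave alone.
- spray_can: Grey can, 54 mm across, 150 mm tall, standing. Origin: centre of its underside. Leave alone.
- oil_bottle: White bottle with black cap, 68 mm across, 180 mm tall, standing. Origin: centre of its underside. Leave alone.
Mind the look-alikes: they are no part of the job. Leave any pink or turquoise look-alike of the long_sleeve alone.

How it is judged:
On the way:
1. the longer sleeve is on the slope, off its foot bar, with the fingers at it (x of long_sleeve in the frame of bed between 0.05 and 0.15 m and distance between the grasp point and long_sleeve below 0.12 m), for 0.1 s.
At the end, for the whole second after the job is handed in: The longer sleeve stands against the stop (centre within 3 mm of its seated place along the slope), on the bed, at rest and touched by the fingers; the shorter sleeve is within 10 mm and the other things within 20 mm of where they began (x of long_sleeve in the frame of bed above 0.172 m and z of long_sleeve in the frame of bed below 0.03 m and linear speed of long_sleeve below 0.02 m/s and contact force between the fingers and long_sleeve above 0.1 N and distance of short_sleeve from where it was at the start of the episode below 0.01 m and distance of each of screwdriver, wrench, race, gear_shaft, spray_can, oil_bottle from where it was at the start of the episode below 0.02 m); the arm keeps its last pose, push and grip.
It fails at once if the longer sleeve is lifted more than 10 mm off the sloping bed (z of long_sleeve in the frame of bed above 0.035 m).
It fails at once if the longer sleeve rolls back or runs loose: rolling on the slope faster than 0.15 m/s with no finger touching it (some 12 mm of free roll), or faster than 0.35 m/s anywhere (linear speed of long_sleeve above 0.35 m/s or (x of long_sleeve in the frame of bed between 0.03 and 0.16 m and contact force between the fingers and long_sleeve below 0.01 N and linear speed of long_sleeve above 0.15 m/s)).
It fails at once if the fingers leave the longer sleeve while it is on the slope (more than 120 mm away) (x of long_sleeve in the frame of bed between 0.035 and 0.16 m and distance between the grasp point and long_sleeve above 0.12 m).
It fails at once if the longer sleeve is gripped, or worked from on top (the grasp point straight over or in it while the fingers touch it) (horizontal distance between the grasp point and long_sleeve below 0.012 m and contact force between the fingers and long_sleeve above 0.5 N).
It fails at once if the shorter sleeve is moved more than 10 mm or a bystander more than 20 mm (distance of short_sleeve from where it was at the start of the episode above 0.01 m or distance of any of screwdriver, wrench, race, gear_shaft, spray_can, oil_bottle from where it was at the start of the episode above 0.02 m).
It also fails if it takes over 35 s, if anything falls off the work surface, if the arm or the gripper's body presses on something with over 40 N, if the wrist force passes 120 N, or if a joint passes its speed limit or range.

## Working session

There is one attempt and no reset: what is moved stays moved. The work goes in short steps, Python scripts to look and compute and a tool call to move; the robot and the scene stay as the last step left them, time stands still between calls to the robot, and variables do not carry over. Pictures are saved under pics/ and viewed, and the job is handed in when it is done.

Besides the shell and the picture viewer there is one more tool, called as name(argument=value, ...) on one line, values as JSON. send_rows: Moves the arm, as the interface text tells. Its arguments: {"type":"object","properties":{"targets":{"type":"array","items":{"type":"array"}},"newtons":{"type":"number"}},"required":["targets"]}

```bash
ls; mkdir -p pics; python3 - <<'E'
from plant import robot, optics
import cv2
print(robot.read_state())
for n in ["scene","top","wrist"]:
    c=optics.read_camera(n)
    print(n,c["K"],c["k1"],c["position"],c["orientation"])
    cv2.imwrite(f"pics/{n}0.png",c["color"][:,:,::-1])
E
```

```text
pics
{'t': 0.0, 'q': array([ 1.16457388e+00,  1.31157051e-01,  1.48927246e+00,  2.10670313e-06,
        1.52297395e+00, -8.54360459e-02]), 'dq': array([-0.00064189,  0.00093828,  0.00071599, -0.00072596, -0.00186574,
       -0.00019459]), 'joint_torque': array([-2.86635899e-03, -5.59846902e+01, -4.91743219e+01,  7.63549190e-02,
        3.64423043e-02, -1.88670679e-04]), 'tool_pos': array([0.18896459, 0.56887764, 0.21759364]), 'orientation': array([-5.01661622e-01, -3.10083068e+00,  2.75769111e-03]), 'force': array([0.2108827 , 0.20895203, 0.03033036]), 'wrist_torque': array([0.01101028, 0.04441429, 0.02404198]), 'opening': 0.09316306403753423}
scene [[507.43163236   0.         271.60608543]
 [  0.         507.43163236 205.39635933]
 [  0.           0.           1.        ]] -0.029663682018298873 [1.01784439 0.85854861 0.85898544] [0.30334388 1.1237074  2.37142277]
top [[537.60377171   0.         273.50655949]
 [  0.         537.60377171 224.26573452]
 [  0.           0.           1.        ]] -0.13958428896009456 [0.42760588 0.00236192 1.75516423] [ 0.05824208 -0.04579471 -1.55273532]
wrist [[310.588344     0.         275.51528867]
 [  0.         310.588344   208.94580193]
 [  0.           0.           1.        ]] -0.0413023519625308 [0.11218999 0.59398863 0.3833494 ] [-0.25410575 -0.18144157  1.24066123]
```

View pics/scene0.png

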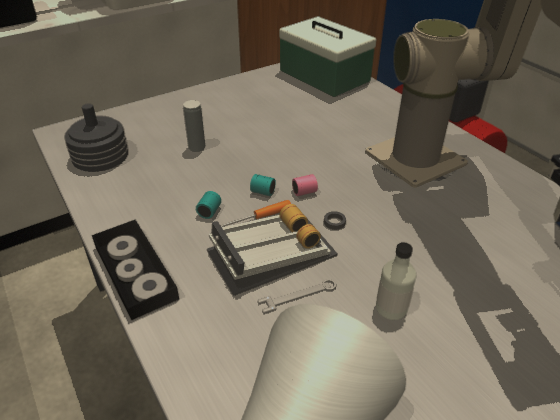

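View pics/top0.png

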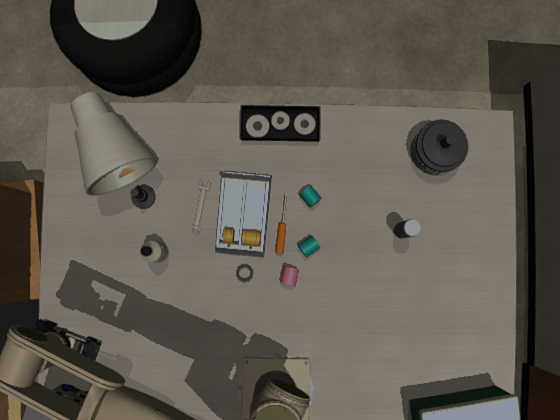

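View pics/wrist0.png

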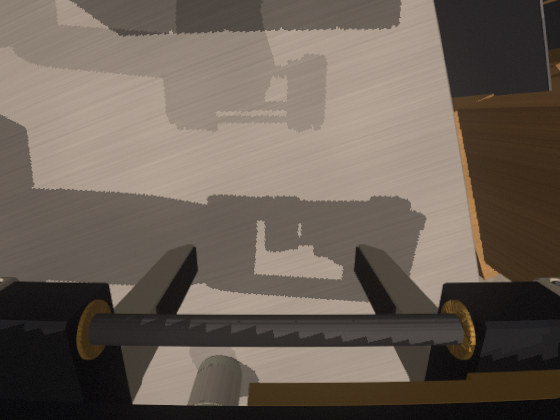

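The top view shows the ramp rising away from the robot (stop plate at row ~175, foot at row ~250). The longer sleeve is in the right lane at about (251,238), the shorter one in the left lane at about (229,236). The race is behind the foot at (245,272), and the pink and turquoise look-alikes are off to the right.

```bash
cat > h.py <<'E'
import numpy as np, cv2
from scipy.spatial.transform import Rotation as R
def D(c): return np.array([c["k1"],0,0,0,0.])
def ray(c,uv):
    p=cv2.undistortPoints(np.array(uv,float).reshape(-1,1,2),c["K"],D(c)).reshape(-1,2)
    d=np.c_[p[:,0],-p[:,1],-np.ones(len(p))]
    return R.from_rotvec(c["orientation"]).apply(d)
def at_z(c,uv,z):
    d=ray(c,uv); o=np.array(c["position"]); return o+d*((z-o[2])/d[:,2])[:,None]
def proj(c,P):
    q=R.from_rotvec(c["orientation"]).inv().apply(np.atleast_2d(P)-c["position"])
    x=q[:,0]/-q[:,2]; y=-q[:,1]/-q[:,2]; f=1+c["k1"]*(x*x+y*y)
    return np.c_[c["K"][0,0]*x*f+c["K"][0,2],c["K"][1,1]*y*f+c["K"][1,2]]
E
python3 - <<'E'
from plant import robot, optics
from h import *
np.set_printoptions(precision=4,suppress=True)
for n in ["top","scene"]:
    c=optics.read_camera(n)
    for k,z in [("bed",.03),("stop",.07),("long_sleeve",.05),("short_sleeve",.05),("race",.01),("screwdriver",.01),("wrench",.005),("spray_can",.07),("oil_bottle",.09),("gear_shaft",.06)]:
        for r in optics.cut_out(n,k)[:3]:
            ys,xs=np.nonzero(r["region"])
            rc=cv2.minAreaRect(np.c_[xs,ys].astype(np.float32))
            print(n,k,round(r["confidence"],2),r["point"],len(xs),[np.round(v,1) for v in rc],at_z(c,[r["point"]],z)[0])
    im=c["color"][:,:,::-1]
    w=(slice(160,270),slice(190,330)) if n=="top" else (slice(170,310),slice(190,350))
    cv2.imwrite(f"pics/{n}_z.png",cv2.resize(im[w],None,fx=5,fy=5,interpolation=cv2.INTER_CUBIC)[:600,:800])
E
```

```text
top bed 0.78 [239.5, 204.7] 3227 [array([241.9, 210.6]), array([48.6, 77.6]), np.float64(5.3)] [0.6036 0.128  0.03  ]
top bed 0.21 [249.9, 236.9] 250 [array([251.2, 237.4]), array([17.4, 14.6]), np.float64(6.3)] [0.5002 0.0922 0.03  ]
top stop 0.33 [241.2, 204.5] 3281 [array([242.5, 211.1]), array([49. , 77.6]), np.float64(4.1)] [0.6002 0.1197 0.07  ]
top long_sleeve 0.78 [289.2, 277.0] 288 [array([288.9, 276. ]), array([16.3, 18. ]), np.float64(11.3)] [ 0.3746 -0.0357  0.05  ]
top long_sleeve 0.72 [249.4, 237.1] 279 [array([251. , 237.5]), array([15., 18.]), np.float64(90.0)] [0.4987 0.0927 0.05  ]
top long_sleeve 0.58 [310.6, 242.7] 303 [array([308.9, 246.3]), array([16.1, 19.4]), np.float64(55.0)] [ 0.4843 -0.1018  0.05  ]
top race 0.52 [252.0, 270.3] 74 [array([245. , 272.5]), array([15., 14.]), np.float64(90.0)] [0.3929 0.0843 0.01  ]
top screwdriver 0.52 [281.5, 236.1] 293 [array([282. , 223.6]), array([ 7.8, 59.6]), np.float64(5.7)] [ 0.5054 -0.0094  0.01  ]
top wrench 0.82 [198.8, 203.2] 405 [array([200. , 207.3]), array([12.5, 55. ]), np.float64(10.5)] [0.609  0.2639 0.005 ]
[... 1296 characters left out ...]
[307.5, 236. ]), array([21.9, 20.5]), np.float64(45.0)] [0.4984 0.1588 0.05  ]
scene race 0.51 [335.4, 227.7] 236 [array([335. , 220.5]), array([17., 20.]), np.float64(90.0)] [0.3978 0.1338 0.01  ]
scene screwdriver 0.78 [261.2, 212.5] 434 [array([255.1, 214.4]), array([10., 72.]), np.float64(73.1)] [ 0.5248 -0.0154  0.01  ]
scene wrench 0.26 [334.7, 228.1] 291 [array([334., 220.]), array([18., 22.]), np.float64(90.0)] [0.3966 0.1298 0.005 ]
scene spray_can 0.83 [192.6, 124.1] 923 [array([193.5, 125.2]), array([52.4, 19.1]), np.float64(85.2)] [ 0.5246 -0.4249  0.07  ]
scene oil_bottle 0.83 [398.8, 281.9] 2117 [array([397., 281.]), array([34.4, 78.1]), np.float64(14.0)] [0.4467 0.4006 0.09  ]
```

View pics/top_z.png

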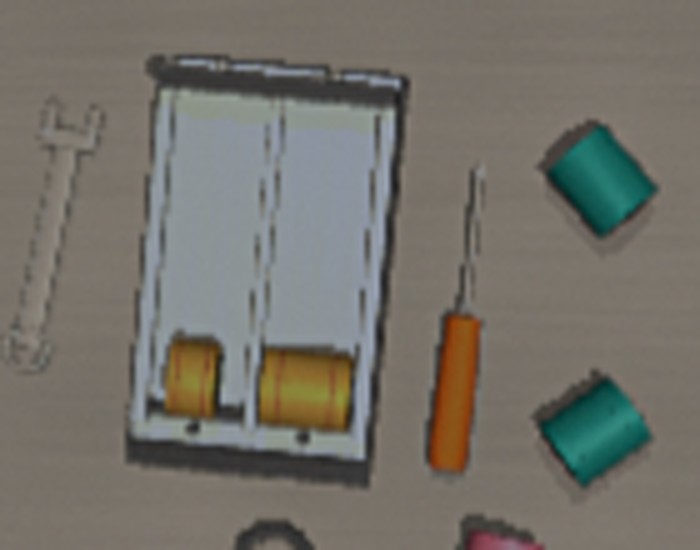

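View pics/scene_z.png

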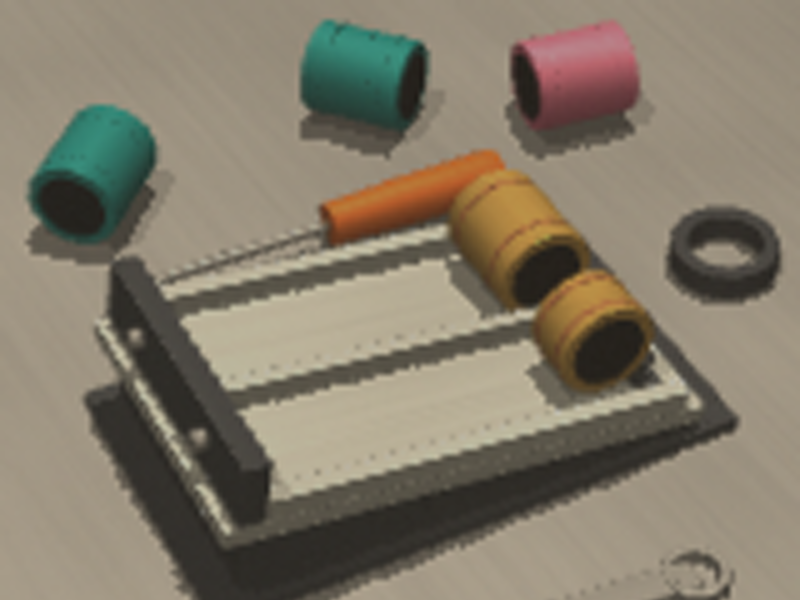

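```bash
cat > fit.py <<'E'
from plant import robot, optics
from h import *
from scipy.optimize import least_squares
np.set_printoptions(precision=4,suppress=True)
def bedT(x,y,yaw,z=.024): 
    return R.from_euler('ZY',[yaw,-np.deg2rad(8)]),np.array([x,y,z])
def b2w(p,P): r,t=bedT(*p); return r.apply(np.atleast_2d(P)*1e-3)+t
C={n:optics.read_camera(n) for n in ["top","scene"]}
cr=lambda u,v,o:((u+.5)/5-.5+o[0],(v+.5)/5-.5+o[1])
S=(190,170);T=(190,160)
obs=[("top",(17,-36,25),(251,237.5)),("top",(17,36,25),cr(193,377,T)),
("scene",(17,-36,25),(292.5,217.2)),("scene",(17,36,25),(307.5,236.)),
("scene",(200,-76,34),cr(137,260,S)),("scene",(200,76,34),cr(270,462,S)),
("top",(-26,76,0),cr(131,440,T)),("top",(-26,-76,0),cr(366,460,T))]
if __name__=="__main__":
    f=lambda p:np.concatenate([proj(C[n],b2w(p,b))[0]-o for n,b,o in obs])
    s=least_squares(f,[.48,.12,-.06],loss='soft_l1');print(s.x);print(s.fun.reshape(-1,2))
    p=s.x; np.save("bed.npy",p)
    print("long centre",b2w(p,[17,-36,25]),"short",b2w(p,[17,36,25]),"end",b2w(p,[175,-36,25]))
    for n,o in [("top",T),("scene",S)]:
        im=C[n]["color"][:,:,::-1]; im=im[o[1]:o[1]+120,o[0]:o[0]+160]; im=cv2.resize(im,None,fx=5,fy=5,interpolation=cv2.INTER_CUBIC)
        def line(P,col=(255,0,255)):
            q=((proj(C[n],b2w(p,P))-o+.5)*5-.5)
            cv2.polylines(im,[np.round(q).astype(np.int32)],False,col,1,cv2.LINE_AA)
        for y in(-76,76): line([(-26,y,0),(220,y,0)])
        for x in (-26,220): line([(x,-76,0),(x,76,0)])
        for x in (200,214): line([(x,-76,0),(x,-76,34),(x,76,34),(x,76,0),(x,-76,0)],(0,255,0))
        th=np.linspace(0,6.3,40)
        for yc,l in ((-36,56),(36,30)):
            for sg in(-.5,.5): line(np.c_[17+25*np.cos(th),0*th+yc+sg*l,25+25*np.sin(th)],(255,255,0))
        line([(0,-67,0),(0,67,0)],(0,0,255))
        cv2.imwrite(f"pics/{n}_fit.png",im)
E
python3 fit.py
```

```text
[ 0.485   0.1238 -0.0779]
[[ 0.2144  0.6151]
 [ 0.4872  0.9518]
 [ 0.1037  1.2842]
 [ 0.0157  0.4157]
 [-0.5702 -0.6904]
 [ 0.1267  0.9427]
 [ 0.2662 -0.3788]
 [ 0.031   0.1445]]
long centre [[0.4955 0.0869 0.0511]] short [[0.5011 0.1586 0.0511]] end [[0.6515 0.0747 0.0731]]
```

View pics/top_fit.png

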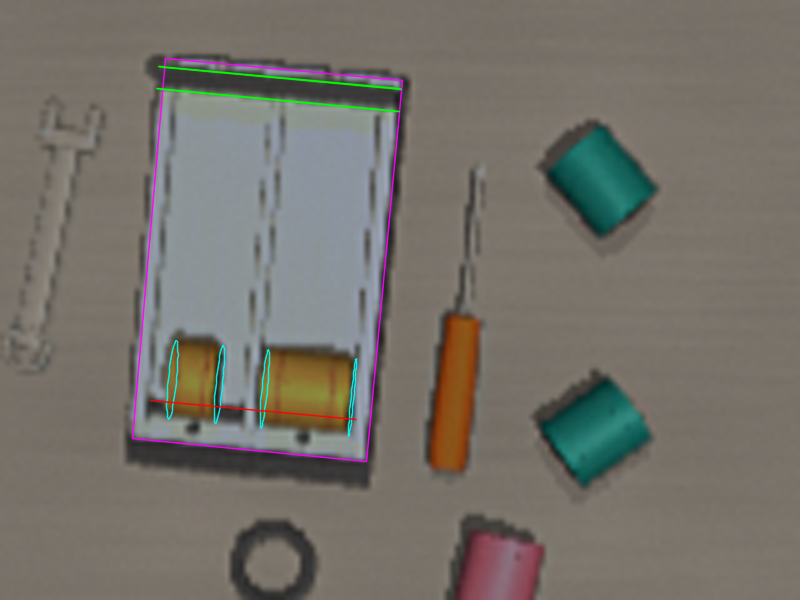

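View pics/scene_fit.png

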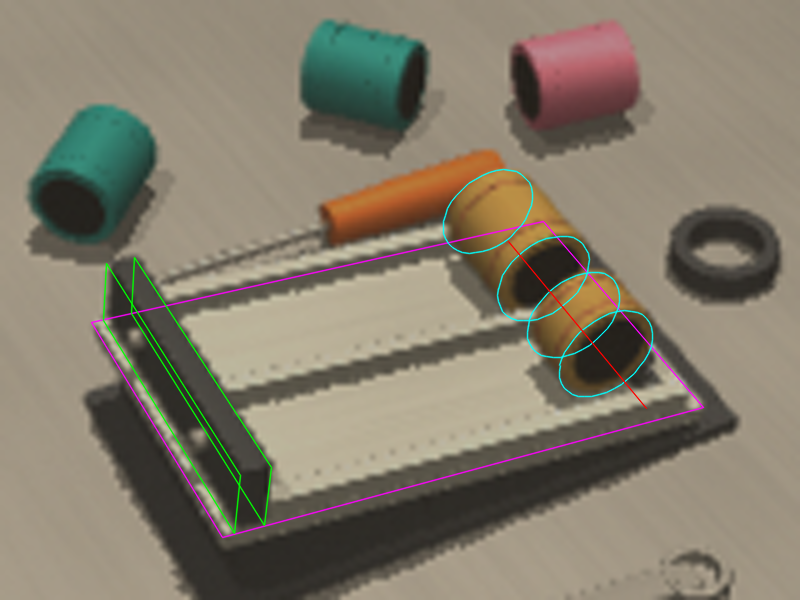

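The fit agrees with the picture to about 1 px (2 mm): the long sleeve's centre is near (0.496, 0.087, 0.051). Plan: keep the fingers shut with the jaw axis across the lane (35 mm wide in a 62 mm lane) and the tool vertical. The tips come in about 10 mm below the sleeve's axis, which clears the foot bar.

```bash
cat > go.py <<'E'
import sys
from plant import robot
from h import *
np.set_printoptions(precision=4,suppress=True)
p=np.load("bed.npy")
r=R.from_euler('ZY',[p[2],-np.deg2rad(8)]);t=np.array([p[0],p[1],.024])
def rep(bx,bz,turned=True):
    # TCP target expressed: sleeve-relative; bx,bz mm along bed axes in lane y=-36
    s=robot.read_state(); Rt=R.from_rotvec(s["orientation"])
    W=r.apply([bx/1e3,-.036,bz/1e3])+t
    M=Rt.as_matrix()
    cur=r.inv().apply(s["tool_pos"]-t)*1e3
    yx=np.arctan2(M[1,1],M[0,1]); want=p[2]+np.pi/2
    print("t",s["t"],"tcp",s["tool_pos"],"bed-frame",cur,"target",W)
    print("toolshift mm",Rt.inv().apply(W-s["tool_pos"])*1e3,"turn",-(want-yx),"tilt",M[:,2],"F",s["force"],"open",s["opening"])
    return s,Rt,W
if __name__=="__main__": rep(float(sys.argv[1]),float(sys.argv[2]))
E
python3 go.py -46 90
```

```text
t 1.35 tcp [0.1892 0.5694 0.2186] bed-frame [-299.3126  421.2439  238.6001] target [0.4243 0.0924 0.1067]
toolshift mm [-373.5497 -378.4947  111.9093] turn -0.2429403284012288 tilt [-0. -0. -1.] F [-0.6174  0.089   0.7154] open 0.09307152886593509
```

send_rows(targets=[[-1,[0,0,0],-0.12],[-1,[0,0,0],-0.122]])

```text
t: 1.55
tool_pos: [0.1892, 0.5694, 0.2186]
orientation: [-0.116, -3.139, 0.0]
force: [0.3, 0.6, -0.6]
opening: 0.0816
```

```bash
python3 go.py -46 90
```

```text
t 1.55 tcp [0.1892 0.5694 0.2186] bed-frame [-299.3154  421.2533  238.5926] target [0.4243 0.0924 0.1067]
toolshift mm [-269.8145 -458.2677  111.8923] turn 0.003755855785708251 tilt [-0. -0. -1.] F [ 0.2956  0.5727 -0.5707] open 0.08158469879287797
```

send_rows(targets=[[-1,[-22,-38,0],0],[-1,[-22,-38,0],0],[-1,[-22,-38,0],0],[-1,[-22,-38,0],0],[-1,[-22,-38,0],0],[-1,[-22,-38,0],0],[-1,[-22,-38,0],0],[-1,[-22,-38,0],0],[-1,[-22,-38,0],0],[-1,[-22,-38,0],0],[-1,[-22,-38,0],0],[-1,[-22,-38,0],0]])

```text
t: 2.75
tool_pos: [0.417, 0.0923, 0.219]
orientation: [0.124, 3.138, 0.0]
force: [1.1, 0.9, -0.3]
opening: 0.0003
```

```bash
python3 go.py -46 90
```

```text
t 2.75 tcp [0.417  0.0923 0.219 ] bed-frame [-37.5705 -36.6822 202.1966] target [0.4243 0.0924 0.1067]
toolshift mm [ -7.1426   0.6588 112.286 ] turn -0.0009273299016905323 tilt [ 0.0011  0.0002 -1.    ] F [ 1.1235  0.9334 -0.2718] open 0.00034905794167754264
```

send_rows(targets=[[-1,[-6,0,35],0],[-1,[-6,0,35],0],[-1,[0,1,35],0],[-1,[0,0,25],0],[-1,[0,0,10],0],[-1,[0,0,0],0]])

```text
t: 3.35
tool_pos: [0.4274, 0.094, 0.0775]
orientation: [-0.124, -3.136, 0.001]
force: [0.1, -0.1, -0.5]
opening: 0.0006
```

```bash
python3 go.py -15.5 15; python3 - <<'E'
from plant import optics
import cv2
for n,w in [("scene",(slice(120,300),slice(190,400))),("top",(slice(150,300),slice(170,340))),("wrist",(slice(0,420),slice(0,560)))]:
    c=optics.read_camera(n)["color"][w][:,:,::-1]
    f=3 if n!="wrist" else 1
    cv2.imwrite(f"pics/{n}_a.png",cv2.resize(c,None,fx=f,fy=f))
E
```

```text
t 3.35 tcp [0.4274 0.094  0.0775] bed-frame [-47.1677 -34.1918  60.6519] target [0.4648 0.0893 0.0367]
toolshift mm [-37.8249  -1.7539  40.699 ] turn -0.0009254903943503034 tilt [-0.0027 -0.0003 -1.    ] F [ 0.084  -0.0677 -0.453 ] open 0.0006430903301372301
```

View pics/scene_a.png

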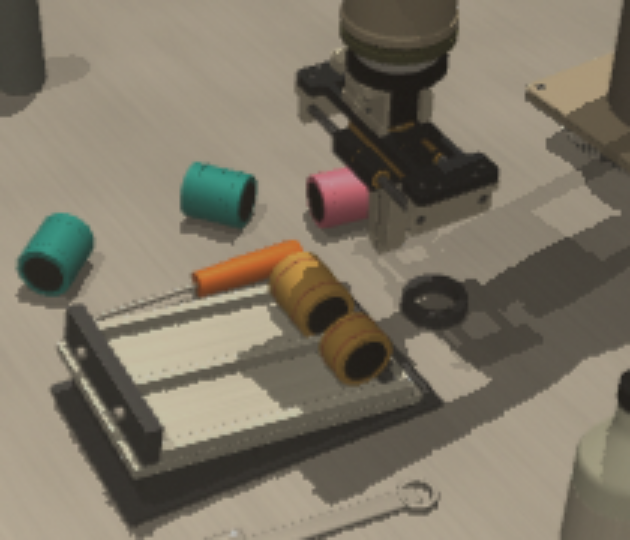

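View pics/wrist_a.png

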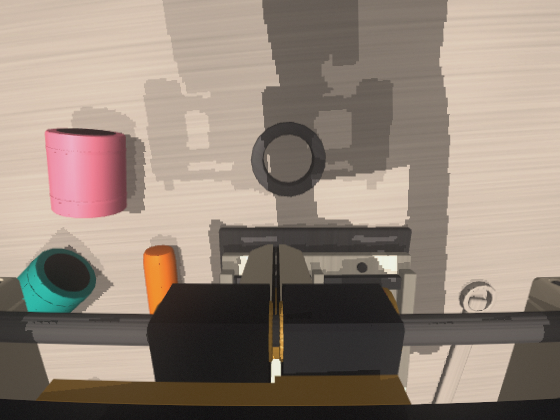

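The fingers stand behind the long sleeve, at (388,215) in the scene crop with the sleeve at (308,290). In the wrist view they are centred between the lane's rails. Next I go down and creep forward.

send_rows(targets=[[-1,[0,-1,13],0],[-1,[0,-1,12],0],[-1,[0,0,10],0],[-1,[0,0,2],0],[-1,[0,0,0],0]])

```text
t: 4.0
tool_pos: [0.4276, 0.092, 0.0407]
orientation: [-0.124, -3.137, 0.0]
force: [-0.1, -0.1, 0.2]
opening: 0.0007
```

```bash
python3 go.py -15.5 15
```

```text
t 4.0 tcp [0.4276 0.092  0.0407] bed-frame [-51.9314 -36.1506  24.2106] target [0.4648 0.0893 0.0367]
toolshift mm [-37.3659   0.1889   3.9824] turn -0.0009906487459463431 tilt [-0.0018 -0.0002 -1.    ] F [-0.0915 -0.0924  0.2253] open 0.0006669490294728805
```

send_rows(targets=[[-1,[-8,0,0],0],[-1,[-8,0,0],0],[-1,[-8,0,0],0],[-1,[-4,0,0],0],[-1,[0,0,0],0]])

```text
t: 4.5
tool_pos: [0.4571, 0.0898, 0.0419]
orientation: [0.124, 3.139, 0.0]
force: [0.3, -0.1, 0.7]
opening: -0.0
```

```bash
python3 go.py -15.5 15; python3 - <<'E'
from plant import optics
import cv2
for n,w in [("scene",(slice(150,300),slice(200,380)))]:
    c=optics.read_camera(n)["color"][w][:,:,::-1]
    cv2.imwrite(f"pics/{n}_b.png",cv2.resize(c,None,fx=4,fy=4))
E
```

```text
t 4.5 tcp [0.4571 0.0898 0.0419] bed-frame [-22.4512 -36.0561  21.1817] target [0.4648 0.0893 0.0367]
toolshift mm [-7.7418  0.0655  5.1571] turn -0.0012467657692833978 tilt [ 0.0004  0.     -1.    ] F [ 0.3102 -0.0811  0.6766] open -8.882571325767878e-06
```

View pics/scene_b.png

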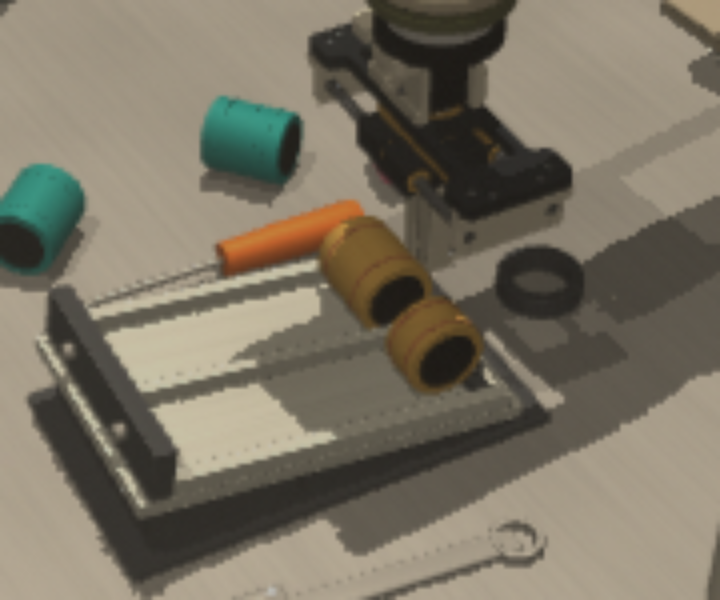

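The fingers are close behind the long sleeve, at about (425,235) in the crop. Starting the slow push.

send_rows(targets=[[-1,[-3,0,1],0],[-1,[-3,0,0],0],[-1,[-3,0,-0.4],0],[-1,[-3,0,-0.4],0],[-1,[-3,0,-0.4],0],[-1,[-3,0,-0.4],0],[-1,[-3,0,-0.4],0],[-1,[-3,0,-0.4],0]])

```text
t: 5.35
tool_pos: [0.4804, 0.088, 0.0431]
orientation: [-0.124, -3.139, 0.0]
force: [-1.8, 0.2, 1.2]
opening: 0.0006
```

```bash
python3 go.py 144 15; python3 - <<'E'
from plant import optics
import cv2
for n,w in [("scene",(slice(150,300),slice(200,380)))]:
    c=optics.read_camera(n)["color"][w][:,:,::-1]
    cv2.imwrite(f"pics/{n}_c.png",cv2.resize(c,None,fx=4,fy=4))
E
```

```text
t 5.35 tcp [0.4804 0.088  0.0431] bed-frame [  0.9001 -36.0601  19.1394] target [0.6223 0.077  0.0589]
toolshift mm [-142.2832    0.1928  -15.8172] turn -0.0009342268078438298 tilt [-0. -0. -1.] F [-1.7825  0.2348  1.2285] open 0.0005500970784521986
```

View pics/scene_c.png

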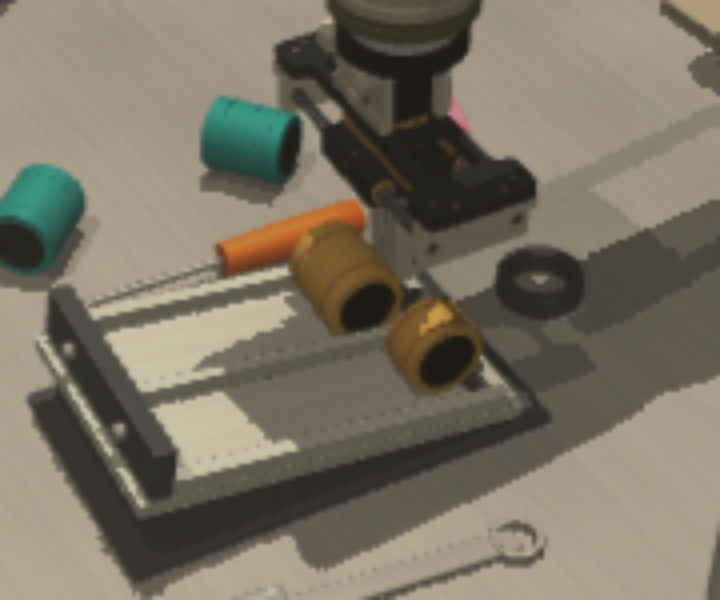

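The sleeve has come off the foot bar and is in contact (force −1.8 N). I'll keep pushing steadily at 40 mm/s.

send_rows(targets=[[-1,[-4,0,-0.5],0],[-1,[-4,0,-0.5],0],[-1,[-4,0,-0.5],0],[-1,[-4,0,-0.5],0],[-1,[-4,0,-0.5],0],[-1,[-4,0,-0.5],0],[-1,[-4,0,-0.5],0],[-1,[-4,0,-0.5],0],[-1,[-4,0,-0.5],0],[-1,[-4,0,-0.5],0],[-1,[-4,0,-0.5],0],[-1,[-4,0,-0.5],0]])

```text
t: 6.6
tool_pos: [0.5284, 0.0842, 0.0491]
orientation: [0.124, 3.139, -0.0]
force: [-2.3, 0.5, 1.0]
opening: 0.0003
```

```bash
python3 go.py 144 15; python3 - <<'E'
from plant import optics
import cv2
for n,w in [("scene",(slice(150,300),slice(200,380)))]:
    c=optics.read_camera(n)["color"][w][:,:,::-1]
    cv2.imwrite(f"pics/{n}_d.png",cv2.resize(c,None,fx=4,fy=4))
E
```

```text
t 6.6 tcp [0.5284 0.0842 0.0491] bed-frame [ 49.3515 -36.1072  18.3928] target [0.6223 0.077  0.0589]
toolshift mm [-94.1998   0.197   -9.8092] turn -0.0009544140138877388 tilt [ 0. -0. -1.] F [-2.336  0.482  1.005] open 0.0003338380307056594
```

View pics/scene_d.png

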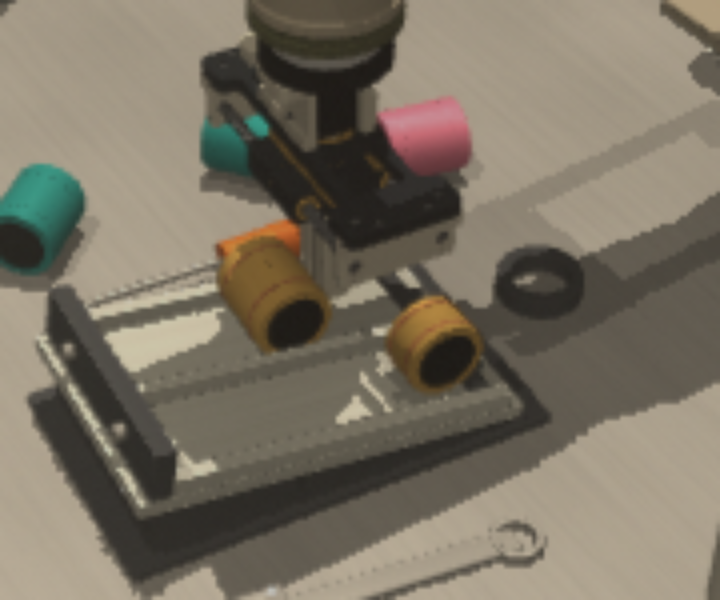

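The sleeve is square in its lane, around mid-ramp (sleeve at ~(272,295) in the crop), with the fingers behind it. Next call.

send_rows(targets=[[-1,[-4,0,-0.5],0],[-1,[-4,0,-0.5],0],[-1,[-4,0,-0.5],0],[-1,[-4,0,-0.5],0],[-1,[-4,0,-0.5],0],[-1,[-4,0,-0.5],0],[-1,[-4,0,-0.5],0],[-1,[-4,0,-0.5],0],[-1,[-4,0,-0.5],0],[-1,[-4,0,-0.5],0],[-1,[-4,0,-0.5],0],[-1,[-4,0,-0.5],0]])

```text
t: 7.85
tool_pos: [0.5762, 0.0804, 0.0551]
orientation: [-0.124, -3.139, -0.0]
force: [-2.6, 0.3, 0.9]
opening: 0.0003
```

send_rows(targets=[[-1,[-4,0,-0.5],0],[-1,[-4,0,-0.5],0],[-1,[-4,0,-0.5],0],[-1,[-4,0,-0.5],0],[-1,[-4,0,-0.5],0],[-1,[-4,0,-0.5],0],[-1,[-3,0,-0.4],0]])

```text
t: 8.55
tool_pos: [0.6032, 0.0783, 0.0585]
orientation: [0.124, 3.139, -0.0]
force: [-2.3, -0.1, 0.3]
opening: 0.0008
```

```bash
python3 go.py 144 15; python3 - <<'E'
from plant import optics
import cv2
for n,w in [("scene",(slice(150,300),slice(200,380)))]:
    c=optics.read_camera(n)["color"][w][:,:,::-1]
    cv2.imwrite(f"pics/{n}_e.png",cv2.resize(c,None,fx=4,fy=4))
E
```

```text
t 8.55 tcp [0.6032 0.0783 0.0585] bed-frame [125.0362 -36.1744  17.2973] target [0.6223 0.077  0.0589]
toolshift mm [-19.0988   0.1929  -0.3604] turn -0.0009680185098888128 tilt [ 0.0002 -0.     -1.    ] F [-2.271  -0.0661  0.3193] open 0.0008267096866466336
```

View pics/scene_e.png

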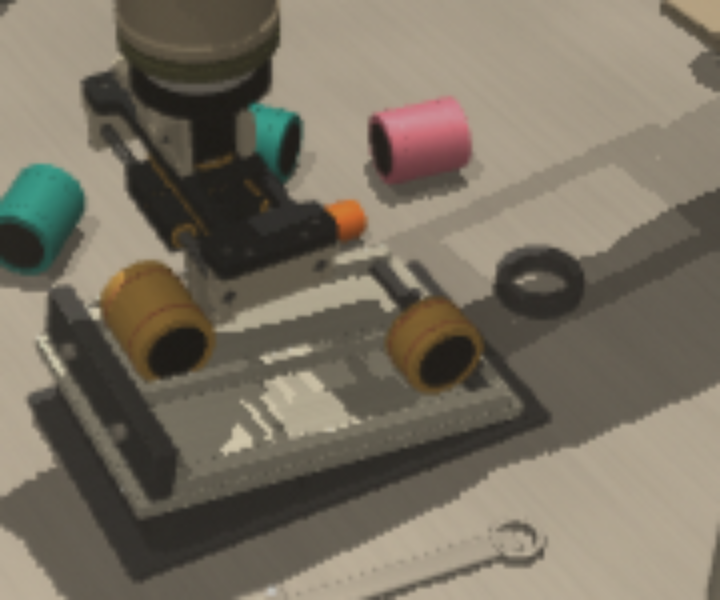

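The sleeve is about 15 mm short of the stop. I'll slow down for the last stretch and watch the force.

send_rows(targets=[[-1,[-2,0,-0.3],0],[-1,[-2,0,-0.3],0],[-1,[-2,0,-0.3],0],[-1,[-2,0,-0.3],0],[-1,[-2,0,-0.3],0],[-1,[-2,0,-0.3],0]])

```text
t: 9.2
tool_pos: [0.6149, 0.0774, 0.0603]
orientation: [0.124, 3.139, 0.0]
force: [-1.3, 0.5, 0.6]
opening: 0.0005
```

send_rows(targets=[[-1,[-1,0,-0.1],0],[-1,[-1,0,-0.1],0],[-1,[-1,0,-0.1],0]])

```text
t: 9.5
tool_pos: [0.6163, 0.0773, 0.0602]
orientation: [-0.123, -3.136, 0.0]
force: [-11.7, 0.8, 6.8]
opening: 0.0002
```

```bash
python3 go.py 144 15; python3 - <<'E'
from plant import optics
from h import *
p=np.load("bed.npy")
r=R.from_euler('ZY',[p[2],-np.deg2rad(8)]);t=np.array([p[0],p[1],.024])
for n,w,o in [("scene",(slice(190,290),slice(190,310)),(190,190)),("top",(slice(150,270),slice(190,330)),(190,150))]:
    C=optics.read_camera(n); c=C["color"][w][:,:,::-1]
    im=cv2.resize(c,None,fx=5 if n=="top" else 6,fy=5 if n=="top" else 6,interpolation=cv2.INTER_CUBIC); f=5 if n=="top" else 6
    cv2.imwrite(f"pics/{n}_f0.png",im)
    th=np.linspace(0,6.3,40)
    for sg in(-28,28):
        P=np.c_[175+25*np.cos(th),0*th-36+sg,25+25*np.sin(th)]*1e-3
        q=(proj(C,r.apply(P)+t)-o+.5)*f-.5
        cv2.polylines(im,[np.round(q).astype(np.int32)],False,(255,255,0),1,cv2.LINE_AA)
    cv2.imwrite(f"pics/{n}_f.png",im)
E
```

```text
t 9.5 tcp [0.6163 0.0773 0.0602] bed-frame [138.2004 -36.1846  17.107 ] target [0.6223 0.077  0.0589]
toolshift mm [-6.0406  0.1897  1.2585] turn -0.0007950634191074002 tilt [-0.0035  0.     -1.    ] F [-11.7362   0.7626   6.8114] open 0.00018005165628759412
```

View pics/scene_f.png

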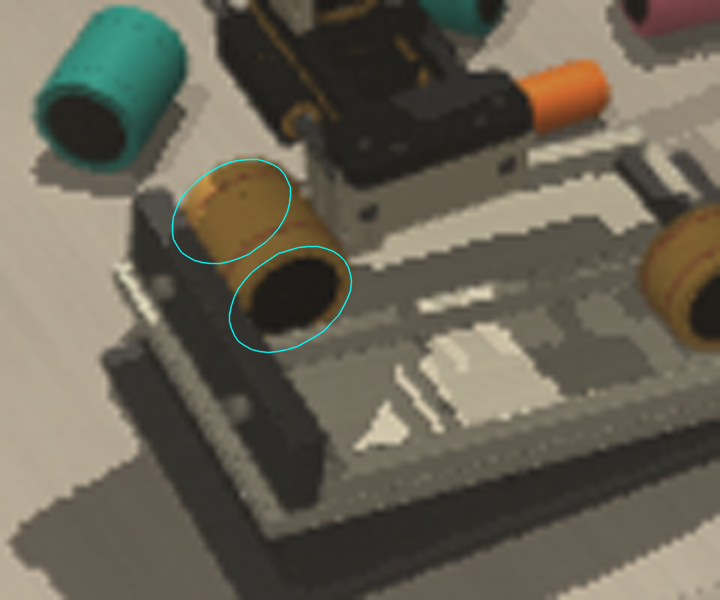

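View pics/top_f.png

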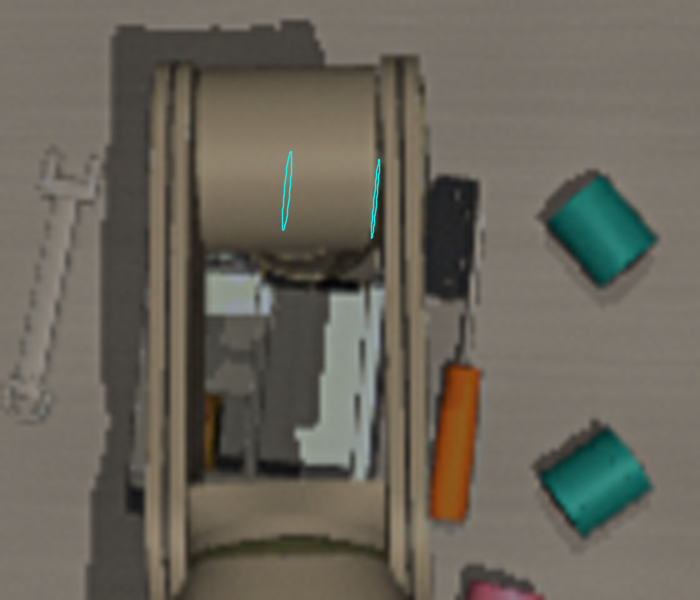

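The scene view puts the sleeve on its predicted seated outline, against the stop plate. I'll check that it's solid: hold, nudge, hold.

send_rows(targets=[[-1,[0,0,0],0],[-1,[0,0,0],0],[-1,[0,0,0],0]])

```text
t: 9.9
tool_pos: [0.6162, 0.0773, 0.0602]
orientation: [-0.123, -3.136, 0.0]
force: [-8.5, -0.1, 4.9]
opening: 0.0007
```

send_rows(targets=[[-1,[-1,0,0],0],[-1,[0,0,0],0],[-1,[0,0,0],0]])

```text
t: 10.2
tool_pos: [0.6163, 0.0773, 0.0599]
orientation: [-0.123, -3.134, 0.0]
force: [-12.6, 0.9, 7.1]
opening: 0.0005
```

```bash
python3 go.py 144 15; python3 - <<'E'
from plant import optics
from h import *
C=optics.read_camera("scene"); c=C["color"][190:290,190:310][:,:,::-1]
im=cv2.resize(c,None,fx=6,fy=6,interpolation=cv2.INTER_CUBIC)
cv2.imwrite("pics/scene_g.png",im)
p=np.load("bed.npy")
r=R.from_euler('ZY',[p[2],-np.deg2rad(8)]);t=np.array([p[0],p[1],.024])
# compare the motion of the sleeve's near-end bore mark with the model
rr=optics.cut_out("scene","long_sleeve")
for x in rr: 
    if abs(x["point"][0]-233)<25:
        ys,xs=np.nonzero(x["region"]);print(x["confidence"],x["point"],cv2.minAreaRect(np.c_[xs,ys].astype(np.float32)))
for bx in (17,170,175): print(bx,proj(C,r.apply([bx/1e3,-.036,.025])+t))
E
```

```text
t 10.2 tcp [0.6163 0.0773 0.0599] bed-frame [138.1827 -36.1733  16.8517] target [0.6223 0.077  0.0589]
toolshift mm [-6.0236  0.1778  0.9918] turn -0.0006738768299094922 tilt [-0.0054  0.     -1.    ] F [-12.5902   0.9203   7.0943] open 0.0005300214742292472
0.56 [234.0, 229.9] ((234.9747314453125, 230.5162353515625), (31.84461784362793, 19.707609176635742), 57.2647705078125)
17 [[292.6037126  218.48416249]]
170 [[234.9632976  231.56336664]]
175 [[232.97059555 232.01527399]]
```

View pics/scene_g.png

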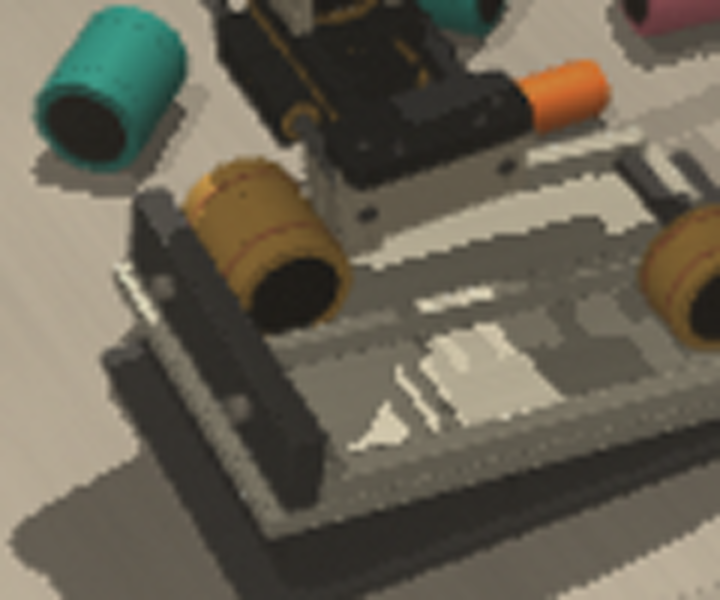

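```bash
python3 - <<'E'
from plant import optics
from h import *
from scipy.optimize import brentq
C=optics.read_camera("scene")
p=np.load("bed.npy")
r=R.from_euler('ZY',[p[2],-np.deg2rad(8)]);t=np.array([p[0],p[1],.024])
f=lambda bx:proj(C,r.apply([bx/1e3,-.008,.025])+t)[0]
off=np.array([299.6,225])-f(17);print(off)
for n,uv,tc in [("c",(292,226.75),.9),("d",(274.5,230.75),49.35),("e",(244.75,237.5),125.04),("g",(239.2,238.8),138.2)]:
    bx=brentq(lambda b:f(b)[0]+off[0]-uv[0],-20,230);print(n,bx,bx-tc,f(bx)+off-uv)
E
```

```text
[ 1.3415268  -0.28379738]
c 37.93737330169386 37.03737330169386 [0.         0.03617842]
d 84.98133338210195 35.63133338210195 [5.68434189e-14 1.47692319e-01]
e 161.43661819204786 36.39661819204785 [2.84217094e-14 3.82795581e-01]
g 175.23629935753422 37.03629935753423 [5.68434189e-14 3.85275358e-01]
```

The bore mark gives the sleeve's centre at bed x ≈ 175 mm, and the finger-to-sleeve offset stayed a steady 36–37 mm on the way up. The sleeve is seated and still pressed, so I'm handing in.

```bash
python3 - <<'E'
from plant import ticket, robot
s=robot.read_state();print(s["t"],s["force"],s["dq"].round(4))
print(ticket.close_job())
E
```

```text
10.35 [-1.29358931e+01 -1.38449646e-03  7.14220558e+00] [ 0.0014 -0.0003 -0.0008  0.0021 -0.0007  0.0014]
the job is handed in; nothing more can be done
None
```

I pushed the longer sleeve (right lane looking uphill) up to the stop plate with the shut fingers behind it, at 30–40 mm/s and slower over the last 15 mm. I handed in at about 10.4 s with the fingers still holding it there; no verdict is given.

**Seated:** the camera put the sleeve's centre at bed x ≈ 175 mm. The fingers would not move further on a 1 mm nudge, and the push was steady at about 13 N.

**Kept in contact:** the finger-to-sleeve offset stayed at 36–37 mm in the four pictures I measured on the way up.

**Disagreements and gaps:**
- The fingers stopped about 3–4 mm earlier than I expected from 15 mm thick fingers. The constant offset suggests the fingers are simply thicker than that.
- There was an unexplained upward force of about 7 N on the tool while pressing, meaning the fingers also push the sleeve down.
- The network's outline of the seated sleeve sat nearer 170 mm. The stop plate hides part of the sleeve in that view, so I trusted the bore mark.
- I checked the shorter sleeve, race and screwdriver only by eye in the scene pictures, and they looked unmoved. The wrench, gear shaft, spray can and oil bottle got no separate check after the push.

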